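Check two bottle caps on the thread gauge and reject the one that stops short

TASK

Two grey metal bottle caps look alike, but one has the wrong liner and will not turn fully home. Screw both onto the two threaded necks of the gauge, one on each, as far as each will go without forcing; then leave the cap that went fully home in place on its neck, and unscrew the one that stands proud and lay it flat, mouth down, in the steel reject tray. Do not disturb the dropper bottles or the small vial.

Things in the scene. Friction and masses are not known exactly. Their poses are not given: they have to be found in the camera images.
- gauge: Two-place thread gauge for bottle caps, fixed: aluminium plate 80 (x) x 240 (y) x 30 mm with two steel threaded necks standing on it, 140 mm apart. Origin on the bench under the plate's middle; x across the plate, y along it, z up. Else only 4 mm screw heads at the corners and an 8 mm high hexagon, 44 mm wide, under each neck rise above the plate.
- neck_left (a point): Centre of the flat rim of the neck at the gauge's +y end, 70 mm above the bench; axes as the gauge's. Neck 36 mm wide, rim chamfered 2.5 mm. Right-hand thread, three starts, lead 24 mm a turn, ridges 3.4 mm thick, 45 mm over the crests. Seen from above they begin 2 mm below the rim at 0, 120 and 240 deg (anticlockwise from +x) and run down clockwise for half a turn.
- neck_right (a point): The same on the identical neck at the -y end. Turning a cap clockwise draws it down 3.8 mm a radian; the resisting moment stays under about 0.25 N m until the liner is on the rim; from there it stops sinking and over the next 0.3 to 0.8 rad grows tight (0.4 N m is plenty). A cap stays where it is when let go. Anticlockwise frees it.
- reject_tray: Shallow square steel tray, 150 x 150 x 28 mm outside, walls and floor 3 mm, fixed to the bench. Origin on the bench under its middle; the floor's top is 3 mm above it. It stands to the left or to the right of the work, the tip box on the other side.
- tip_case: Box of pipette tips with a clear blue lid, 88 (x) x 122 (y) x 76 mm, fixed; a bystander. Origin on the bench under its middle.
- cap_1: One of two dark grey anodised aluminium screw caps, alike from outside, standing mouth down on the bench, about 200 g. 34 mm high: the upper 14.5 mm is a ribbed round grip 56 mm in diameter, the rest a smooth skirt 52 mm in diameter. Origin at the middle of the mouth (underside), z up through the cap. A dropper bottle stands about 73 mm from its axis.
- cap_2: The other cap, the same outside. Inside each: bore 48 mm, three lugs 3.2 mm thick reaching in to a 38 mm circle, centres 3.5 mm above the mouth, at 0, 120 and 240 deg from the cap's own +x; under the roof a hidden sealing liner, lying loose on the lugs and lifted to the roof by the neck. In one cap (it may be either) the liner is 4 mm too thick.
- cap_1_top (a point): Centre of cap_1's flat top, 34 mm above its mouth, axes as the cap's. The right cap is fully home with its top 17.5 mm above the neck's rim (liner hard on the rim); the cap with the thick liner stops 4 mm higher.
- cap_2_top (a point): The same on cap_2. Set on a neck, a cap's lugs land on the ridges with its top 24 to 32 mm above the rim: 24.5 mm with the lugs at +10, 130 and 250 deg in the gauge's frame, 0.067 mm higher per degree farther anticlockwise (up to +120). From there the right cap turns 1.8 to 3.8 rad clockwise to home, the other 1 rad less.
- dropper_left: White dropper bottle with a blue pointed cap, 34 mm in diameter (62 mm high, tip at 86 mm), standing loose; a bystander. Origin under its middle.
- dropper_right: White dropper bottle with a red pointed cap, 34 mm in diameter (62 mm high, tip at 86 mm), standing loose; a bystander. Origin under its middle.
- vial_back: Small frosted vial, 12 mm in diameter, 58 mm high, standing loose behind the gauge; a bystander. Origin under its middle.
Mind the look-alikes: they are no part of the job. What is shaped like the cap_1 but orange is not meant.

How it is judged:
By the outcome, as a careful person would: the job done as asked, in the order asked, and still so for the second after the job is handed in, with the robot touching nothing.
It also fails if it takes over 67 s, if anything falls off the work surface, if the arm or the gripper's body presses on something with over 40 N, if the wrist force passes 120 N, or if a joint passes its speed limit or range.

ROBOT

A 6-joint arm with a two-finger parallel gripper is mounted at the origin on a cart in front of the work surface, level with it; the furniture and walls round the work are solid. World frame = base frame: x ahead of the robot, y to its left, z up, the work surface at z = 0. Lengths are in m, angles in rad, forces in N, time in s.
With the tool pointing down it reaches from about 0.35 to 0.975 m from the base axis. Payload 4.9 kg.
Tool frame: the origin (TCP) lies at the very end of the fingers, on their centre line; the grasp point (between the pads) lies 19 mm behind it (bot.hold_point_z is the distance from the TCP to the grasp point, in m); z points along the fingers, y is the line along which they close (so a half turn about z gives the same grasp; the last joint's range is limited). The gripper opens to 85 mm and grips with 20 to 120 N. Pads are 22 mm wide; open, the fingers measure 114 mm over their backs; the gripper's body (76 mm by 85 mm) begins 54 mm behind the grasp point. The pads swing forward as they close: fully open they stand 13 mm farther back than shut.
Start: joints at [-1.315, 0.053, 1.613, -0, 1.476, -0.119], TCP at [0.229, -0.582, 0.231] pointing down, gripper open.
Joint ranges: [-3.01, 3.01], [-1.01, 2.22], [0.06, 2.58], [-1.02, 4.17], [0.09, 2.62], [-3.14, 3.14]. Speed limits (rad/s): [2.57, 2.57, 3.14, 3.14, 3.14, 3.14].

INTERFACE

Orientations are given as [roll, pitch, yaw] about the fixed x, y, z axes, in that order (R = Rz(yaw) Ry(pitch) Rx(roll)).
In Python, from cell import readout, viewer, ticket, bot gives the robot as it stands. The module is installed in compiled form; this text tells all that it offers.
- The arm moves only by the tool carry_out, never from a script. Its argument "plan" is a list of rows, each a list of 4 numbers: the shift along the tool's x, y, z in m, then the turn about the tool's z in rad. In form: [[tx, ty, tz, turn], ...]. A call has 1 to 5 rows; each row is the pose to reach, as a shift and turn from the pose commanded when the call began, along the tool's axes at that moment; what a row does not reach only later rows make up. A row lasts 1/8 s, in which the tool goes at most 62.5 mm and 10.7 degrees, less where a joint would pass 70% of its speed; a pose out of reach is approached as far as the arm can. A call with a gripper value outside its range is refused whole. "gripper" is the opening, from 0 (shut) to 1 (fully open), set as the call begins (left out, the last holds). The fingers move at their own pace and stop on an object; "newtons" is the grip in N (left out, the last holds). Time passes only in rows, so rows that repeat a pose let the fingers close. It gives the time, the measured TCP pose, the force, the opening and the grip force at its end, in the units of the state.
- readout.read_state(): the state, without advancing time (a new reading comes with each control period).
- viewer.read_camera(name): name is "side" or "top" or "wrist"; returns a dict with "frame" (384x512x3 uint8, red, green, blue), "K" (3x3 intrinsics, pixels), "dist_coeffs" ([k1, k2, p1, p2, k3] as OpenCV has them; the pictures are not rectified), "cam_to_world" (4x4, takes a point from camera to world coordinates). Camera axes: x right, y up, looking along -z (the intrinsics and any distortion apply to the point x, -y, -z); pixel columns grow to the right and rows downward; lengths in m; the calibration is good to about 2 mm. A picture is of the moment at which its call begins. There is no depth.
- ticket.close_job(): hands the job in; it is judged then, once.
The state is a dict: "time_s": time; "joint_pos": joint angles; "dq": joint speeds; "tau": joint torques, N m; "ee_pos": TCP position; "ee_rot": TCP orientation; "ft_force": force on the tool from outside, world axes, zero at the start; "ft_torque": the same for the moment, N m; "gripper_width": finger opening in m; "grasp_force": force on a finger pad.
Only numpy, scipy, OpenCV 4.12 (cv2) and the standard library are available. Lean on these libraries where they do the work, as an engineer would, in place of code of your own. Each camera call takes 0.05 s, during which the arm holds its last target. There are 200 camera calls.

## Working session

There is one attempt and no reset: what is moved stays moved. The work goes in short steps, Python scripts to look and compute and a tool call to move; the robot and the scene stay as the last step left them, time stands still between calls to the robot, and variables do not carry over. Pictures are saved under pics/ and viewed, at most 10 in all, crops included, and the job is handed in when it is done.

Besides the shell and the picture viewer there is one more tool, called after "Call:" by a JSON object that holds its "fn" and its "kwargs". carry_out: Moves the arm, as the interface text tells. Its arguments: {"type":"object","properties":{"plan":{"type":"array","items":{"type":"array","items":{"type":"number"}}},"gripper":{"type":"number"},"newtons":{"type":"number"}},"required":["plan"]}

```bash
mkdir -p pics; ls
python3 - <<'E'
from cell import readout, viewer, ticket, bot
import cv2,numpy as np
s=readout.read_state(); print({k:np.round(v,3).tolist() for k,v in s.items()}, bot.hold_point_z)
ims=[]
for n in("top","side"):
    c=viewer.read_camera(n); cv2.imwrite(f"pics/{n}0.png",c["frame"][...,::-1]); print(n,c["K"],c["dist_coeffs"],c["cam_to_world"].round(4).tolist() if hasattr(c["cam_to_world"],'round') else c["cam_to_world"])
    np.savez(f"{n}.npz",**{k:np.array(v) for k,v in c.items()})
    cv2.imwrite(f"pics/{n}0.png",cv2.resize(c["frame"][...,::-1],(800,600),interpolation=cv2.INTER_CUBIC))
E
```

```text
pics
{'time_s': 0.0, 'joint_pos': [-1.315, 0.053, 1.614, -0.0, 1.476, -0.119], 'dq': [0.001, 0.001, -0.001, 0.002, -0.002, -0.002], 'tau': [0.002, -39.368, -37.017, 0.0, 0.007, -0.0], 'ee_pos': [0.229, -0.581, 0.23], 'ee_rot': [-3.14, -0.0, 0.375], 'ft_force': [-0.031, 0.752, 0.123], 'ft_torque': [-0.044, -0.024, -0.008], 'grasp_force': 0.0, 'gripper_width': 0.085} 0.0187
top [[470.29388292   0.         252.97879638]
 [  0.         470.29388292 192.6009387 ]
 [  0.           0.           1.        ]] [-0.13892687  0.          0.          0.          0.        ] [[-0.011, 0.9983, -0.0569, 0.4794], [-0.9998, -0.01, 0.0186, 0.0663], [0.018, 0.0571, 0.9982, 1.2599], [0.0, 0.0, 0.0, 1.0]]
side [[431.08607586   0.         257.82279281]
 [  0.         431.08607586 188.62759104]
 [  0.           0.           1.        ]] [-0.13640911  0.          0.          0.          0.        ] [[-0.9976, -0.0394, 0.0572, 0.5921], [0.069, -0.4614, 0.8845, 0.9635], [-0.0085, 0.8863, 0.463, 0.5506], [0.0, 0.0, 0.0, 1.0]]
```

View pics/top0.png

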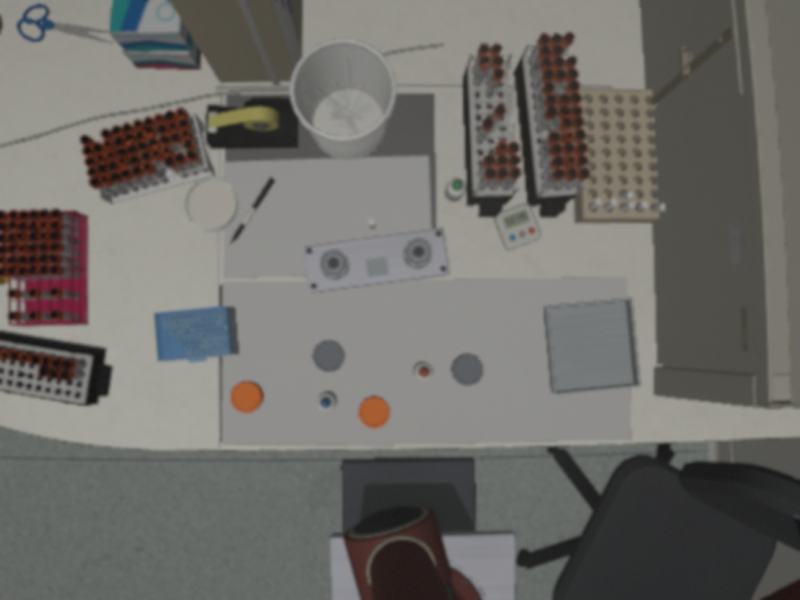

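View pics/side0.png

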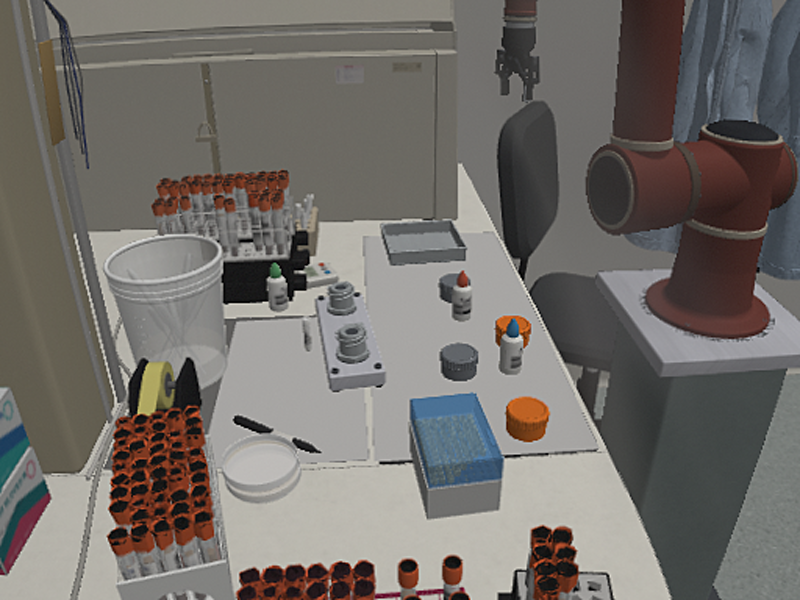

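The top view shows the grey caps at (328,355) and (467,369), the necks at (334,263) and (418,251), and the tray at (591,345). The tip box is at (196,333), the blue and red droppers at (327,401) and (423,370), and the vial at (372,223), all in 800-px coordinates. In the side view the caps are at (459,360) and (453,287), with the necks at (352,342) and (341,296).

```bash
cat > h.py <<'E'
import cv2,numpy as np
def ray(c,px):
    p=cv2.undistortPoints(np.array(px,float).reshape(-1,1,2),np.array(c["K"]),np.array(c["dist_coeffs"])).reshape(-1,2)
    T=np.array(c["cam_to_world"]); d=np.c_[p[:,0],-p[:,1],-np.ones(len(p))]@T[:3,:3].T
    return T[:3,3],d
def plane(c,px,z):
    o,d=ray(c,px); return o+d*((z-o[2])/d[:,2])[:,None]
def proj(c,P):
    T=np.array(c["cam_to_world"]); q=(np.atleast_2d(P)-T[:3,3])@T[:3,:3]; q=q*[1,-1,-1]
    return cv2.projectPoints(q,np.zeros(3),np.zeros(3),np.array(c["K"]),np.array(c["dist_coeffs"]))[0].reshape(-1,2)
def blobs(mask,amin=15):
    n,l,s,ce=cv2.connectedComponentsWithStats(mask.astype(np.uint8)); return [(s[i].tolist(),ce[i].round(2).tolist(),l==i) for i in range(1,n) if s[i][4]>=amin]
E
python3 - <<'E'
import numpy as np,cv2
from h import *
t=dict(np.load("top.npz")); s=dict(np.load("side.npz"))
f=t["frame"].astype(int); g=f.sum(2)/3
for (x,y) in[(328,355),(467,369),(334,263),(376,250),(591,345),(376,300)]:
    X,Y=int(x*.64),int(y*.64); print((X,Y),f[Y,X])
sat=f.max(2)-f.min(2)
def rep(name,m,z,x0,y0,x1,y1,amin):
    M=np.zeros_like(m);M[y0:y1,x0:x1]=m[y0:y1,x0:x1]
    for st,ce,_ in blobs(M,amin): print(name,st,ce,plane(t,ce,z).round(4)[0])
rep("cap",(g<122)&(sat<25),.034,150,210,330,262,100)
rep("blue",(f[...,2]-f[...,0]>30),.074,190,240,230,275,4)
rep("red",(f[...,0]-f[...,2]>30),.074,255,225,285,250,4)
rep("screws",(g<95),.034,190,140,300,190,4)
rep("tray",(g<140)&(sat<40),.003,340,180,412,260,500)
rep("vial",(g>190),.058,230,135,245,150,2)
E
```

```text
(209, 227) [92 94 97]
(298, 236) [91 94 97]
(213, 168) [64 66 68]
(240, 160) [141 141 145]
(378, 220) [116 119 119]
(240, 192) [143 143 140]
cap [200, 217, 21, 21, 345] [209.96, 227.36] [0.4598 0.1563 0.034 ]
cap [288, 226, 22, 21, 354] [298.49, 235.91] [ 0.4349 -0.0741  0.034 ]
blue [206, 257, 4, 3, 11] [207.36, 258.09] [0.3834 0.1606 0.074 ]
red [269, 236, 5, 5, 22] [270.91, 238.09] [4.318e-01 3.000e-04 7.400e-02]
screws [279, 148, 3, 3, 7] [280.29, 149.0] [ 0.6635 -0.0298  0.034 ]
screws [264, 157, 8, 8, 44] [267.43, 160.45] [0.6334 0.0045 0.034 ]
screws [197, 159, 2, 3, 6] [197.5, 160.0] [0.6364 0.188  0.034 ]
screws [210, 165, 7, 7, 43] [212.88, 167.88] [0.6151 0.1477 0.034 ]
screws [283, 171, 2, 2, 4] [283.5, 171.5] [ 0.6039 -0.0373  0.034 ]
screws [200, 182, 2, 2, 4] [200.5, 182.5] [0.5771 0.1803 0.034 ]
tray [346, 180, 65, 80, 3987] [378.11, 222.02] [ 0.4678 -0.2954  0.003 ]
```

Run:
```python
import numpy as np,cv2
t=np.load("top.npz")["frame"];s=np.load("side.npz")["frame"]
a=cv2.resize(t[130:290,180:420,::-1],(800,533),interpolation=cv2.INTER_CUBIC);cv2.imwrite("pics/a.png",a)
b=cv2.resize(s[160:260,195:345,::-1],(800,533),interpolation=cv2.INTER_CUBIC);cv2.imwrite("pics/b.png",b)
```

```text
(no output)
```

View pics/a.png

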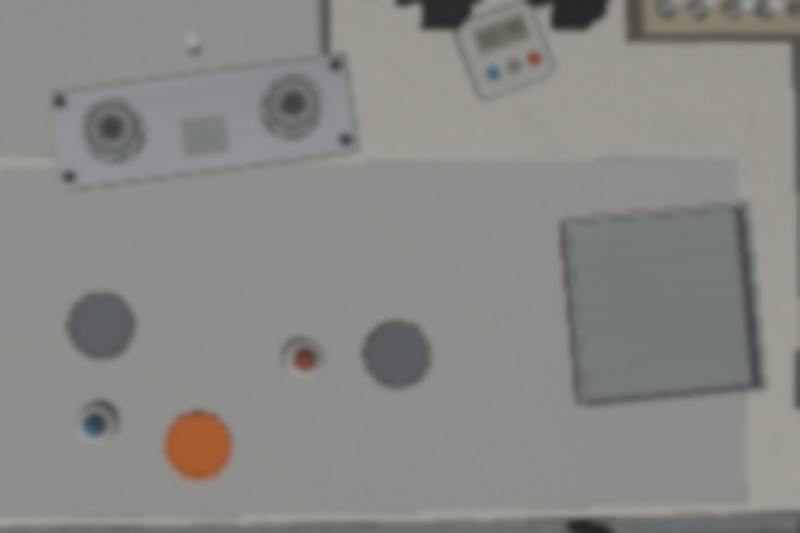

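Call:
{"fn": "carry_out", "kwargs": {"plan": [[0.038,-0.04,0.006,-0.12],[0.076,-0.08,0.012,-0.24],[0.113,-0.119,0.018,-0.36],[0.151,-0.158,0.024,-0.48],[0.189,-0.198,0.03,-0.6]], "gripper": 1}}

```text
time_s: 0.72
ee_pos: [0.3324, -0.3263, 0.2006]
ee_rot: [-3.141, -0.0, 0.978]
ft_force: [0.2, -0.1, 0.7]
gripper_width: 0.0852
grasp_force: 0.0
```

Call:
{"fn": "carry_out", "kwargs": {"plan": [[0.054,-0.011,0.006,-0.12],[0.107,-0.023,0.012,-0.24],[0.16,-0.034,0.018,-0.36],[0.214,-0.046,0.024,-0.48],[0.268,-0.057,0.03,-0.6]]}}

```text
time_s: 1.35
ee_pos: [0.4356, -0.0725, 0.1709]
ee_rot: [3.141, 0.0, 1.579]
ft_force: [1.6, 0.3, 0.5]
gripper_width: 0.0853
grasp_force: 0.0
```

```bash
cat > plan.py <<'E'
# usage: plan(x,y,z,yaw | ...) prints calls (tool-frame) from current measured pose
import numpy as np,math
from cell import readout
def show():
    s=readout.read_state(); r=lambda v:np.round(v,4).tolist()
    print("t",round(s["time_s"],2),"pos",r(s["ee_pos"]),"yaw",r(s["ee_rot"]),"q",r(s["joint_pos"]),"F",np.round(s["ft_force"],1).tolist(),"M",np.round(s["ft_torque"],2).tolist(),"w",r(s["gripper_width"]),"g",round(float(s["grasp_force"]),1)); return s
def plan(wps,s=None):
    s=s or readout.read_state(); p=np.array(s["ee_pos"],float); y=s["ee_rot"][2]
    for w in wps:
        d=np.array(w[:3])-p; dy=w[3]-y; n=max(1,math.ceil(max(np.linalg.norm(d)/.058,abs(dy)/.18)-1e-6)); print("->",w,"rows",n)
        k=math.ceil(n/5)
        for i in range(k):
            c,q=math.cos(y),math.sin(y); e=d/k
            print("   call rows",math.ceil(n/k),[round(e[0]*c+e[1]*q,4),round(e[0]*q-e[1]*c,4),round(-e[2],4),round(-dy/k,4)]); y+=dy/k; p=p+e
E
python3 - <<'E'
from plan import *; from h import *
from cell import viewer
s=show()
c=viewer.read_camera("wrist"); np.savez("w1.npz",**{k:np.array(v) for k,v in c.items()})
cv2.imwrite("pics/w1.png",c["frame"][...,::-1]); print(c["K"],np.array(c["cam_to_world"]).round(4).tolist())
print(proj(c,[[.4349,-.0741,.034],[.4318,0,.08]]))
plan([(.4349,-.0741,.06,np.pi/2),(.4349,-.0741,.006,np.pi/2)])
E
```

```text
t 1.35 pos [0.4356, -0.0725, 0.1709] yaw [3.1414, 0.0002, 1.5787] q [-0.3338, -0.3686, 2.0887, -0.0001, 1.4212, -0.3417] F [1.6, 0.3, 0.5] M [-0.04, 0.01, -0.05] w 0.0853 g 0.0
[[288.33186835   0.         252.08280871]
 [  0.         288.33186835 192.32941718]
 [  0.           0.           1.        ]] [[1.0, -0.0085, -0.0019, 0.4351], [0.0087, 0.9522, 0.3053, 0.0064], [-0.0008, -0.3054, 0.9522, 0.3135], [0.0, 0.0, 0.0, 1.0]]
[[251.36219392 183.66552443]
 [247.96273656 108.73027598]]
-> (0.4349, -0.0741, 0.06, 1.5707963267948966) rows 2
   call rows 2 [np.float64(-0.007), np.float64(-0.0018), np.float64(0.1099), np.float64(0.0163)]
-> (0.4349, -0.0741, 0.006, 1.5707963267948966) rows 1
   call rows 1 [np.float64(0.0), np.float64(0.0), np.float64(0.054), np.float64(-0.0)]
```

View pics/w1.png

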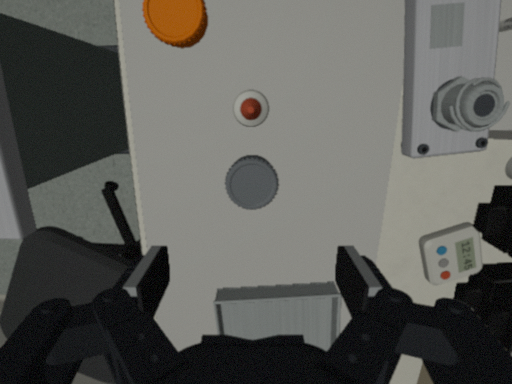

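The wrist view shows the grey cap centred near (251,182), just about where the top-camera estimate projects. The red dropper is at (251,107) and the right neck at about (485,104). I'll refine the centroids.

Run:
```python
from h import *
c=dict(np.load("w1.npz")); f=c["frame"].astype(int); g=f.mean(2)
print("neck pred",proj(c,[[.6288,.0058,.07],[.6635,-.0298,.034],[.6039,-.0373,.034]]).round(1).tolist())
for nm,m,(x0,y0,x1,y1),z in [("cap",g<110,(215,145,290,220),.034),("hole",g<75,(470,85,505,125),.07),("scr",g<60,(412,135,500,160),.034)]:
    M=np.zeros(g.shape,bool);M[y0:y1,x0:x1]=m[y0:y1,x0:x1]
    for st,ce,_ in blobs(M,12): print(nm,st,ce,plane(c,ce,z).round(4)[0])
cv2.imwrite("pics/w1n.png",cv2.resize(c["frame"][60:170,400:512,::-1],(672,600)[::1],interpolation=cv2.INTER_CUBIC))
```

```text
neck pred [[484.4, 105.8], [482.0, 143.0], [422.9, 149.4]]
cap [225, 155, 54, 55, 2301] [251.62, 182.0] [ 0.4351 -0.0724  0.034 ]
hole [474, 94, 21, 23, 368] [483.74, 104.84] [0.628  0.0066 0.07  ]
scr [476, 138, 11, 9, 81] [481.0, 142.33] [ 0.6623 -0.0292  0.034 ]
scr [418, 145, 10, 9, 72] [422.53, 148.68] [ 0.6033 -0.0366  0.034 ]
```

View pics/w1n.png

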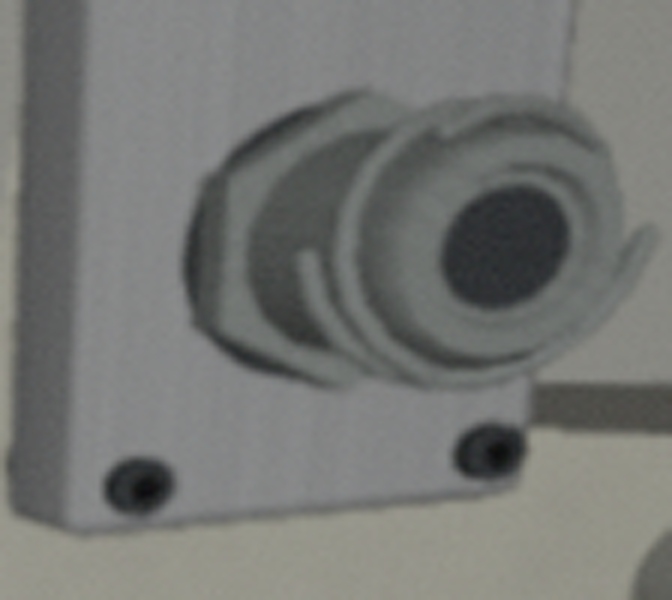

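Call:
{"fn": "carry_out", "kwargs": {"plan": [[0,-0.001,0.05,0.008],[0,-0.001,0.1,0.008],[0,-0.001,0.14,0.008],[0,-0.001,0.166,0.008]]}}

```text
time_s: 1.9
ee_pos: [0.4326, -0.0737, 0.0026]
ee_rot: [-3.138, -0.001, 1.567]
ft_force: [-0.1, 0.1, 0.1]
gripper_width: 0.0854
grasp_force: 0.0
```

Call:
{"fn": "carry_out", "kwargs": {"plan": [[0,0,0,0],[0,0,0,0],[0,0,0,0],[0,0,0,0],[0,0,0,0]], "gripper": 0, "newtons": 60}}

```text
time_s: 2.52
ee_pos: [0.4352, -0.0746, 0.0063]
ee_rot: [3.14, 0.001, 1.567]
ft_force: [-0.6, 0.5, 2.2]
gripper_width: 0.0544
grasp_force: 63.2
```

```bash
python3 -c "
from plan import *; show()"
```

```text
t 2.52 pos [0.4352, -0.0746, 0.0063] yaw [3.14, 0.0006, 1.5668] q [-0.3387, -0.1309, 2.1988, -0.0, 1.072, -0.3347] F [-0.6, 0.5, 2.2] M [0.01, 0.08, 0.02] w 0.0544 g 63.2
```

Call:
{"fn": "carry_out", "kwargs": {"plan": [[0,0,-0.025,0],[0,0,-0.07,0],[0,0,-0.11,0]]}}

```text
time_s: 2.9
ee_pos: [0.4342, -0.0743, 0.1165]
ee_rot: [-3.142, -0.0, 1.567]
ft_force: [0.9, 0.4, -1.9]
gripper_width: 0.0542
grasp_force: 63.7
```

Call:
{"fn": "carry_out", "kwargs": {"plan": [[0.006,0.014,0,-0.18],[0.015,0.035,0,-0.36],[0.024,0.056,0,-0.54],[0.033,0.077,0,-0.72],[0.041,0.097,0,-0.9]]}}

```text
time_s: 3.52
ee_pos: [0.532, -0.0333, 0.115]
ee_rot: [-3.141, -0.001, 2.473]
ft_force: [0.5, -0.7, -1.2]
gripper_width: 0.0543
grasp_force: 63.9
```

Call:
{"fn": "carry_out", "kwargs": {"plan": [[-0.011,0.02,0,-0.18],[-0.022,0.041,0,-0.36],[-0.033,0.062,0,-0.54],[-0.044,0.08,0,-0.72],[-0.051,0.092,0,-0.9]]}}

```text
time_s: 4.15
ee_pos: [0.6294, 0.0066, 0.1148]
ee_rot: [3.141, -0.001, -2.91]
ft_force: [-0.7, -0.3, -1.7]
gripper_width: 0.0543
grasp_force: 63.9
```

Call:
{"fn": "carry_out", "kwargs": {"plan": [[0,0,0,0],[0,0,0,0]]}}

```text
time_s: 4.4
ee_pos: [0.6282, 0.0061, 0.1149]
ee_rot: [3.141, -0.001, -2.919]
ft_force: [0.0, -0.4, -1.7]
gripper_width: 0.0541
grasp_force: 63.9
```

Run:
```python
from plan import *; from h import *
from cell import viewer
s=show(); p=s["ee_pos"]; y=s["ee_rot"][2]
c=viewer.read_camera("wrist"); np.savez("w2.npz",**{k:np.array(v) for k,v in c.items()})
t=viewer.read_camera("side"); np.savez("s2.npz",**{k:np.array(v) for k,v in t.items()})
cv2.imwrite("pics/w2.png",np.hstack([cv2.resize(c["frame"],(400,300)),cv2.resize(t["frame"][130:250,160:320],(400,300))])[...,::-1])
h=np.array([p[0],p[1],p[2]+.028])
print("captop in wrist",proj(c,[h]),"neck",proj(c,[[.6284,.0062,.07]]),"side: top",proj(t,[h]))
plan([(.6297,.0065,p[2],3.37-2*np.pi)])
```

```text
t 4.4 pos [0.6282, 0.0061, 0.1149] yaw [3.1414, -0.0011, -2.9189] q [-0.1086, 0.1566, 1.7019, -0.0001, 1.2842, -1.902] F [0.0, -0.4, -1.7] M [0.02, 0.0, 0.0] w 0.0541 g 63.9
captop in wrist [[250.34256663 277.03601424]] neck [[250.9861206 216.9483021]] side: top [[216.77803493 155.75446045]]
-> (0.6297, 0.0065, np.float64(0.11486341541239871), -2.913185307179586) rows 1
   call rows 1 [np.float64(-0.0015), np.float64(0.0001), np.float64(0.0002), np.float64(-0.005)]
```

View pics/w2.png

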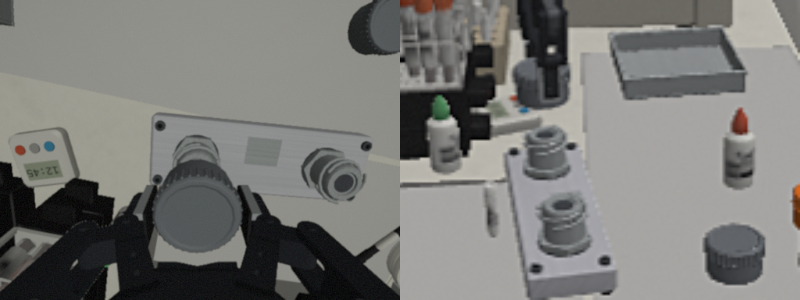

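The wrist half shows the held cap at about (200,212) of 400x300, square between the fingers, with both necks in view. The side half shows it above the bench behind the right neck. I'll measure the cap disc numerically.

Run:
```python
from h import *
from plan import *
c=dict(np.load("w2.npz")); f=c["frame"]; g=cv2.cvtColor(f,cv2.COLOR_RGB2GRAY)
e=cv2.GaussianBlur(g,(5,5),1.0)
print(g[272,180:335:5], g[225:330:5,256])
r=cv2.HoughCircles(e,cv2.HOUGH_GRADIENT,1,20,param1=60,param2=20,minRadius=35,maxRadius=65)
print(r)
# expected silhouettes of 2 radii at tcp-centred cap
P=np.array([.6282,.0061,.1149+.028]);a=np.linspace(0,2*np.pi,73)
for R in(.028,):
    q=proj(c,P+R*np.c_[np.cos(a),np.sin(a),0*a]); print("pred ext",q.min(0),q.max(0))
```

```text
[87 16  2 32 83 88 83 89 86 84 86 90 88 86 86 88 85 86 88 85 88 86 88 87
 84 90 18 17 23 84 85] [ 64  89  88  85  88  88  90  88  88  90  88  90  90  88  88  86  89  86
  92  85 142]
[[[252.5 258.5  64.4]
  [253.5 287.5  63.3]
  [461.5 253.5  61.1]
  [431.5 209.5  43.3]
  [446.5 238.5  36. ]
  [418.5 234.5  36.2]
  [251.5 238.5  35.5]]]
pred ext [189.70952206 221.24382875] [310.89059985 325.43197964]
```

Call:
{"fn": "carry_out", "kwargs": {"plan": [[0,0,0.015,0],[0,0,0.03,0],[0,0,0.038,0],[0,0,0.038,0]]}}

```text
time_s: 5.0
ee_pos: [0.6279, 0.0063, 0.0756]
ee_rot: [3.141, -0.003, -2.917]
ft_force: [0.6, -0.4, -2.0]
gripper_width: 0.0544
grasp_force: 63.9
```

Call:
{"fn": "carry_out", "kwargs": {"plan": [[0,0,0.002,0],[0,0,0.003,0],[0,0,0.003,0]]}}

```text
time_s: 5.38
ee_pos: [0.6291, 0.0062, 0.0747]
ee_rot: [-3.141, 0.001, -2.916]
ft_force: [-0.5, 0.3, -2.0]
gripper_width: 0.0544
grasp_force: 63.9
```

Call:
{"fn": "carry_out", "kwargs": {"plan": [[0,0,0.0015,0],[0,0,0.003,0],[0,0,0.003,0]]}}

```text
time_s: 5.75
ee_pos: [0.6289, 0.0063, 0.0712]
ee_rot: [3.142, -0.0, -2.916]
ft_force: [0.4, 0.5, -1.2]
gripper_width: 0.054
grasp_force: 63.8
```

Call:
{"fn": "carry_out", "kwargs": {"plan": [[0,0,0.0015,0],[0,0,0.003,0],[0,0,0.003,0]]}}

```text
time_s: 6.12
ee_pos: [0.6294, 0.0062, 0.0693]
ee_rot: [-3.141, 0.001, -2.916]
ft_force: [-2.1, 0.0, 3.1]
gripper_width: 0.0543
grasp_force: 64.4
```

Call:
{"fn": "carry_out", "kwargs": {"plan": [[0,0,0.0006,0.17],[0,0,0.0013,0.34],[0,0,0.002,0.51],[0,0,0.0026,0.68],[0,0,0.0032,0.85]]}}

```text
time_s: 6.75
ee_pos: [0.6298, 0.0058, 0.0661]
ee_rot: [3.141, 0.002, 2.511]
ft_force: [-1.1, -0.7, 4.4]
gripper_width: 0.0542
grasp_force: 64.2
```

```bash
python3 -c "
from plan import *; show()"
```

```text
t 6.75 pos [0.6298, 0.0058, 0.0661] yaw [3.1411, 0.0021, 2.5114] q [-0.1086, 0.2137, 1.7258, -0.0007, 1.2, -1.0489] F [-1.1, -0.7, 4.4] M [-0.18, 0.12, 0.05] w 0.0542 g 64.2
```

Call:
{"fn": "carry_out", "kwargs": {"plan": [[0,0,0.0006,0.17],[0,0,0.0013,0.34],[0,0,0.002,0.51]]}}

```text
time_s: 7.12
ee_pos: [0.6298, 0.0058, 0.0642]
ee_rot: [3.14, 0.002, 2.001]
ft_force: [-0.1, -0.8, 3.5]
gripper_width: 0.0543
grasp_force: 64.2
```

```bash
python3 -c "
from plan import *; show()"
```

```text
t 7.12 pos [0.6298, 0.0058, 0.0642] yaw [3.1401, 0.0017, 2.0014] q [-0.1086, 0.2161, 1.7266, -0.0008, 1.1967, -0.539] F [-0.1, -0.8, 3.5] M [-0.18, 0.13, 0.07] w 0.0543 g 64.2
```

Call:
{"fn": "carry_out", "kwargs": {"plan": [[0,0,0.0006,0.16],[0,0,0.0012,0.32]]}}

```text
time_s: 7.38
ee_pos: [0.6297, 0.0058, 0.0629]
ee_rot: [3.14, 0.001, 1.682]
ft_force: [-0.7, -0.7, 5.5]
gripper_width: 0.0543
grasp_force: 64.2
```

```bash
python3 -c "
from plan import *; show()"
```

```text
t 7.38 pos [0.6297, 0.0058, 0.0629] yaw [3.14, 0.001, 1.6817] q [-0.1086, 0.2176, 1.7272, -0.0007, 1.195, -0.2193] F [-0.7, -0.7, 5.5] M [-0.2, 0.16, 0.05] w 0.0543 g 64.2
```

Call:
{"fn": "carry_out", "kwargs": {"plan": [[0,0,0.0006,0.16],[0,0,0.0012,0.32]]}}

```text
time_s: 7.62
ee_pos: [0.6296, 0.0059, 0.0617]
ee_rot: [3.14, 0.0, 1.362]
ft_force: [-1.0, -1.3, 3.3]
gripper_width: 0.0544
grasp_force: 64.2
```

```bash
python3 -c "
from plan import *; show()"
```

```text
t 7.62 pos [0.6296, 0.0059, 0.0617] yaw [3.1401, 0.0003, 1.3616] q [-0.1086, 0.2192, 1.7278, -0.0005, 1.1932, 0.1008] F [-1.0, -1.3, 3.3] M [-0.05, 0.17, 0.03] w 0.0544 g 64.2
```

Call:
{"fn": "carry_out", "kwargs": {"plan": [[0,0,0.0006,0.16],[0,0,0.0012,0.32]]}}

```text
time_s: 7.88
ee_pos: [0.6294, 0.0062, 0.0599]
ee_rot: [3.141, -0.001, 1.041]
ft_force: [-0.4, 0.5, 2.7]
gripper_width: 0.0537
grasp_force: 64.2
```

```bash
python3 -c "
from plan import *; show()"
```

```text
t 7.88 pos [0.6294, 0.0062, 0.0599] yaw [3.1406, -0.0007, 1.0415] q [-0.1084, 0.2211, 1.7288, 0.0002, 1.1905, 0.4208] F [-0.4, 0.5, 2.7] M [-0.01, 0.02, 0.03] w 0.0537 g 64.2
```

Call:
{"fn": "carry_out", "kwargs": {"plan": [[0,0,0.0006,0.16],[0,0,0.001,0.3]]}}

```text
time_s: 8.12
ee_pos: [0.63, 0.006, 0.0598]
ee_rot: [3.14, -0.002, 0.742]
ft_force: [0.1, -0.9, 5.5]
gripper_width: 0.0543
grasp_force: 64.2
```

```bash
python3 -c "
from plan import *; show()"
```

```text
t 8.12 pos [0.63, 0.006, 0.0598] yaw [3.1396, -0.0016, 0.7421] q [-0.1084, 0.2218, 1.7281, -0.0002, 1.1891, 0.7203] F [0.1, -0.9, 5.5] M [-0.07, 0.13, 0.07] w 0.0543 g 64.2
```

Call:
{"fn": "carry_out", "kwargs": {"plan": [[0,0,0.0003,0.12],[0,0,0.0004,0.24],[0,0,0.0004,0.24]]}}

```text
time_s: 8.5
ee_pos: [0.6304, 0.0059, 0.0598]
ee_rot: [3.14, -0.003, 0.506]
ft_force: [0.7, -0.7, 5.6]
gripper_width: 0.0539
grasp_force: 64.3
```

```bash
python3 -c "
from plan import *; show()"
```

```text
t 8.5 pos [0.6304, 0.0059, 0.0598] yaw [3.1395, -0.0026, 0.506] q [-0.1085, 0.222, 1.7279, -0.0002, 1.1884, 0.9563] F [0.7, -0.7, 5.6] M [-0.04, 0.02, -0.04] w 0.0539 g 64.3
```

Call:
{"fn": "carry_out", "kwargs": {"plan": [[0,0,0,0.12],[0,0,0,0.24],[0,0,0,0.24]]}}

```text
time_s: 8.88
ee_pos: [0.6305, 0.0059, 0.0598]
ee_rot: [3.14, -0.003, 0.267]
ft_force: [-0.2, -0.7, 6.3]
gripper_width: 0.054
grasp_force: 64.3
```

```bash
python3 -c "
from plan import *; show()"
```

```text
t 8.88 pos [0.6305, 0.0059, 0.0598] yaw [3.1403, -0.0034, 0.2671] q [-0.1085, 0.2221, 1.7278, -0.0, 1.1881, 1.1952] F [-0.2, -0.7, 6.3] M [-0.03, 0.0, -0.11] w 0.054 g 64.3
```

Call:
{"fn": "carry_out", "kwargs": {"plan": [[0,0,0,0.1],[0,0,0,0.2],[0,0,0,0.2]]}}

```text
time_s: 9.25
ee_pos: [0.6308, 0.0058, 0.0598]
ee_rot: [3.141, -0.004, 0.068]
ft_force: [2.4, -1.1, 5.7]
gripper_width: 0.054
grasp_force: 64.3
```

```bash
python3 -c "
from plan import *; s=show(); print(s['tau'])"
```

```text
t 9.25 pos [0.6308, 0.0058, 0.0598] yaw [3.1406, -0.0044, 0.0681] q [-0.1086, 0.2223, 1.7276, -0.0002, 1.1872, 1.3941] F [2.4, -1.1, 5.7] M [-0.14, -0.33, -0.23] w 0.054 g 64.3
[  1.11267284 -38.84733796 -28.6348933    0.11756151   0.58193844
  -0.06966309]
```

Call:
{"fn": "carry_out", "kwargs": {"plan": [[0,0,0,0.08],[0,0,0,0.15],[0,0,0,0.15]]}}

```text
time_s: 9.62
ee_pos: [0.6309, 0.0057, 0.0597]
ee_rot: [3.141, -0.005, -0.082]
ft_force: [3.4, -1.5, 5.7]
gripper_width: 0.054
grasp_force: 64.3
```

```bash
python3 -c "
from plan import *; s=show(); print(s['tau'])"
```

```text
t 9.62 pos [0.6309, 0.0057, 0.0597] yaw [3.1412, -0.0049, -0.0816] q [-0.1087, 0.2224, 1.7276, -0.0003, 1.1867, 1.5438] F [3.4, -1.5, 5.7] M [-0.33, -0.54, -0.25] w 0.054 g 64.3
[  1.3181771  -38.69989514 -27.91763484   0.24624805   0.92998847
  -0.15856694]
```

Call:
{"fn": "carry_out", "kwargs": {"plan": [[0,0,0,0.08],[0,0,0,0.16]]}}

```text
time_s: 9.88
ee_pos: [0.631, 0.0054, 0.0598]
ee_rot: [3.14, -0.006, -0.237]
ft_force: [4.4, -2.9, 5.4]
gripper_width: 0.0543
grasp_force: 64.3
```

```bash
python3 -c "
from plan import *; s=show(); print(s['tau'])"
```

```text
t 9.88 pos [0.631, 0.0054, 0.0598] yaw [3.14, -0.0055, -0.2373] q [-0.1083, 0.2224, 1.7275, -0.0025, 1.1864, 1.7008] F [4.4, -2.9, 5.4] M [-0.37, -0.55, 2.11] w 0.0543 g 64.3
[ -0.38316786 -38.86414647 -27.81407833   1.28868129   1.09778199
   1.55157499]
```

Tight: the right-neck cap is home, with its top about 17.5 mm above the rim. I'll release it and fetch the other cap.

Call:
{"fn": "carry_out", "kwargs": {"plan": [[0,0,0,-0.03],[0,0,-0.002,-0.03],[0,0,-0.002,-0.03]], "gripper": 1}}

```text
time_s: 10.25
ee_pos: [0.6282, 0.0064, 0.0594]
ee_rot: [-3.141, 0.002, -0.213]
ft_force: [-0.4, -0.5, -0.5]
gripper_width: 0.0857
grasp_force: 0.0
```

Call:
{"fn": "carry_out", "kwargs": {"plan": [[0,0,-0.03,0],[0,0,-0.06,0],[0,0,-0.075,0]]}}

```text
time_s: 10.62
ee_pos: [0.6296, 0.0062, 0.1369]
ee_rot: [-3.141, -0.002, -0.213]
ft_force: [0.3, -0.7, 0.7]
gripper_width: 0.0851
grasp_force: 0.0
```

Call:
{"fn": "carry_out", "kwargs": {"plan": [[-0.035,-0.018,0,-0.05],[-0.08,-0.042,0,-0.1],[-0.125,-0.066,0,-0.15],[-0.17,-0.09,0,-0.2],[-0.201,-0.106,0,-0.21]]}}

```text
time_s: 11.25
ee_pos: [0.4526, 0.1534, 0.1341]
ee_rot: [-3.142, 0.002, -0.002]
ft_force: [0.3, 0.0, 0.5]
gripper_width: 0.0855
grasp_force: 0.0
```

Call:
{"fn": "carry_out", "kwargs": {"plan": [[0,0,0,0],[0,0,0,0]]}}

```text
time_s: 11.5
ee_pos: [0.4551, 0.1521, 0.1349]
ee_rot: [3.141, -0.0, -0.003]
ft_force: [-0.7, -0.1, 0.4]
gripper_width: 0.0856
grasp_force: 0.0
```

Run:
```python
from plan import *; from h import *
from cell import viewer
s=show()
for n in("wrist","top"):
    c=viewer.read_camera(n); np.savez(n[0]+"3.npz",**{k:np.array(v) for k,v in c.items()})
    f=c["frame"].astype(int);g=f.mean(2)
    if n=="wrist":
        x,y=proj(c,[[.4598,.1563,.034]])[0].round().astype(int);print("pred",x,y); y0=y-42;y1=y+42;x0=x-42;x1=x+42
        M=np.zeros(g.shape,bool);M[y0:y1,x0:x1]=(g<110)[y0:y1,x0:x1]
        for st,ce,_ in blobs(M,100): print(st,ce,plane(c,ce,.034).round(4)[0])
    else:
        M=np.zeros(g.shape,bool);M[135:185,190:290]=((g<105))[135:185,190:290]
        for st,ce,_ in blobs(M,10): print("top",st,ce,plane(c,ce,.0875).round(4)[0])
cw=dict(np.load("w3.npz"))["frame"];ct=dict(np.load("t3.npz"))["frame"]
cv2.imwrite("pics/w3.png",np.hstack([cv2.resize(cw,(400,300)),cv2.resize(ct[130:250,180:340],(400,300))])[...,::-1])
```

```text
t 11.5 pos [0.4551, 0.1521, 0.1349] yaw [3.1413, -0.0001, -0.0031] q [0.1674, -0.2247, 2.0378, -0.0003, 1.3284, 1.7414] F [-0.7, -0.1, 0.4] M [0.01, 0.0, -0.03] w 0.0856 g 0.0
pred 248 187
[216, 152, 63, 63, 3029] [247.09, 183.44] [0.4634 0.1571 0.034 ]
top [277, 135, 1, 10, 10] [277.0, 139.5] [ 0.6797 -0.0177  0.0875]
top [258, 150, 20, 21, 321] [267.59, 160.15] [0.6274 0.0068 0.0875]
top [209, 164, 8, 8, 49] [212.82, 167.82] [0.6094 0.1443 0.0875]
```

View pics/w3.png

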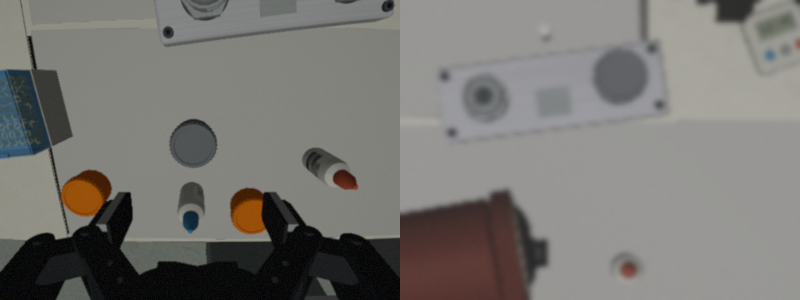

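The wrist view shows the left grey cap at (193,143) of 400x300, with the blue dropper at (191,205) clear of the finger line. The top crop shows the first cap seated on the right neck at (620,75), and the left neck free.

Call:
{"fn": "carry_out", "kwargs": {"plan": [[0.005,-0.0045,0.03,0],[0.005,-0.0045,0.08,0],[0.005,-0.0045,0.115,0],[0.005,-0.0045,0.129,0],[0.005,-0.0045,0.129,0]]}}

```text
time_s: 12.22
ee_pos: [0.4599, 0.1564, 0.0056]
ee_rot: [3.141, 0.002, -0.004]
ft_force: [0.2, -0.1, 0.4]
gripper_width: 0.0853
grasp_force: 0.0
```

Call:
{"fn": "carry_out", "kwargs": {"plan": [[0,0,0,0],[0,0,0,0],[0,0,0,0],[0,0,0,0],[0,0,0,0]], "gripper": 0, "newtons": 30}}

```text
time_s: 12.85
ee_pos: [0.4616, 0.1572, 0.0082]
ee_rot: [-3.141, -0.004, -0.003]
ft_force: [-1.1, 0.4, 6.1]
gripper_width: 0.0549
grasp_force: 31.1
```

Call:
{"fn": "carry_out", "kwargs": {"plan": [[0,0,-0.025,0],[0,0,-0.07,0],[0,0,-0.11,0],[0,0,-0.11,0]]}}

```text
time_s: 13.35
ee_pos: [0.4625, 0.1574, 0.1201]
ee_rot: [-3.14, -0.008, -0.003]
ft_force: [0.3, 0.1, -3.4]
gripper_width: 0.0549
grasp_force: 32.9
```

Run:
```python
from plan import *
s=show()
plan([(.6112,.1446,.115,1.8),(.6112,.1446,.115,3.6)])
```

```text
t 13.35 pos [0.4625, 0.1574, 0.1201] yaw [-3.1401, -0.0083, -0.003] q [0.1755, -0.1905, 2.0352, -0.0, 1.2885, 1.7493] F [0.3, 0.1, -3.4] M [0.05, -0.03, 0.01] w 0.0549 g 32.9
-> (0.6112, 0.1446, 0.115, 1.8) rows 11
   call rows 4 [np.float64(0.0496), np.float64(0.0041), np.float64(0.0017), np.float64(-0.601)]
   call rows 4 [np.float64(0.0386), np.float64(0.0314), np.float64(0.0017), np.float64(-0.601)]
   call rows 4 [np.float64(0.014), np.float64(0.0477), np.float64(0.0017), np.float64(-0.601)]
-> (0.6112, 0.1446, 0.115, 3.6) rows 10
   call rows 5 [np.float64(-0.0), np.float64(-0.0), np.float64(-0.0), np.float64(-0.9)]
   call rows 5 [np.float64(-0.0), np.float64(-0.0), np.float64(-0.0), np.float64(-0.9)]
```

Call:
{"fn": "carry_out", "kwargs": {"plan": [[0.008,0.001,0,-0.15],[0.021,0.002,0.001,-0.3],[0.036,0.003,0.001,-0.45],[0.05,0.004,0.002,-0.6]]}}

```text
time_s: 13.85
ee_pos: [0.5088, 0.1524, 0.1115]
ee_rot: [-3.14, 0.003, 0.602]
ft_force: [-0.3, 0.2, -2.1]
gripper_width: 0.0548
grasp_force: 32.9
```

Call:
{"fn": "carry_out", "kwargs": {"plan": [[0.01,0.008,0,-0.15],[0.02,0.016,0.001,-0.3],[0.03,0.024,0.001,-0.45],[0.039,0.031,0.002,-0.6]]}}

```text
time_s: 14.35
ee_pos: [0.5585, 0.1487, 0.1094]
ee_rot: [-3.138, 0.002, 1.202]
ft_force: [-0.0, -0.1, -2.6]
gripper_width: 0.0549
grasp_force: 32.9
```

Call:
{"fn": "carry_out", "kwargs": {"plan": [[0.004,0.015,0,-0.15],[0.008,0.029,0.001,-0.3],[0.012,0.041,0.001,-0.45],[0.014,0.048,0.002,-0.6]]}}

```text
time_s: 14.85
ee_pos: [0.6084, 0.1442, 0.1072]
ee_rot: [-3.138, -0.0, 1.802]
ft_force: [-0.2, 0.4, -2.9]
gripper_width: 0.0548
grasp_force: 32.9
```

Call:
{"fn": "carry_out", "kwargs": {"plan": [[0,0,0,-0.18],[0,0,0,-0.36],[0,0,0,-0.54],[0,0,0,-0.72],[0,0,0,-0.9]]}}

```text
time_s: 15.48
ee_pos: [0.6077, 0.1443, 0.107]
ee_rot: [-3.139, -0.004, 2.703]
ft_force: [0.3, -0.1, -2.1]
gripper_width: 0.055
grasp_force: 32.9
```

Call:
{"fn": "carry_out", "kwargs": {"plan": [[0,0,0,-0.18],[0,0,0,-0.36],[0,0,0,-0.54],[0,0,0,-0.72],[0,0,0,-0.88]]}}

```text
time_s: 16.1
ee_pos: [0.6077, 0.1443, 0.107]
ee_rot: [3.14, -0.004, -2.701]
ft_force: [0.3, 0.1, -2.9]
gripper_width: 0.0549
grasp_force: 32.9
```

Call:
{"fn": "carry_out", "kwargs": {"plan": [[0,0,0,0],[0,0,0,0]]}}

```text
time_s: 16.35
ee_pos: [0.6086, 0.1444, 0.1086]
ee_rot: [3.141, -0.002, -2.709]
ft_force: [-0.1, -0.4, -2.2]
gripper_width: 0.0547
grasp_force: 32.9
```

Run:
```python
from plan import *; from h import *
from cell import viewer
s=show(); p=s["ee_pos"]
c=viewer.read_camera("wrist"); np.savez("w4.npz",**{k:np.array(v) for k,v in c.items()})
for n,tcp in(("w2.npz",(.6282,.0061,.1149)),("w4.npz",p)):
    c=dict(np.load(n)); g=cv2.cvtColor(c["frame"],cv2.COLOR_RGB2GRAY).astype(int)
    m=(abs(g-88)<9); m=cv2.morphologyEx(m.astype(np.uint8),cv2.MORPH_OPEN,np.ones((7,7)))
    M=np.zeros_like(m);M[205:340,195:312]=m[205:340,195:312]
    b=max(blobs(M,500),key=lambda b:b[0][4]); print(n,b[0],b[1],"tcp pred",proj(c,[[tcp[0],tcp[1],tcp[2]+.028]]))
plan([(.6114,.1446,p[2],s["ee_rot"][2])])
```

```text
t 16.35 pos [0.6086, 0.1444, 0.1086] yaw [3.1409, -0.0021, -2.7086] q [0.114, 0.1576, 1.712, -0.0, 1.2742, -1.8898] F [-0.1, -0.4, -2.2] M [-0.03, 0.06, -0.03] w 0.0547 g 32.9
w2.npz [199, 239, 98, 84, 6261] [249.2, 279.12] tcp pred [[250.3033348  277.01055798]]
w4.npz [200, 237, 96, 82, 5648] [247.5, 276.68] tcp pred [[250.50361476 276.68860808]]
-> (0.6114, 0.1446, np.float64(0.10862041581851997), np.float64(-2.7085804166726732)) rows 1
   call rows 1 [np.float64(-0.0024), np.float64(-0.0009), np.float64(0.0004), np.float64(0.0004)]
```

Call:
{"fn": "carry_out", "kwargs": {"plan": [[-0.0026,-0.0006,0.01,0],[-0.0026,-0.0006,0.022,0],[-0.0026,-0.0006,0.03,0],[-0.0026,-0.0006,0.03,0]]}}

```text
time_s: 16.9
ee_pos: [0.611, 0.1449, 0.0785]
ee_rot: [3.141, -0.003, -2.707]
ft_force: [-0.2, 0.1, -2.3]
gripper_width: 0.0548
grasp_force: 32.9
```

Call:
{"fn": "carry_out", "kwargs": {"plan": [[0,0,0.0015,0],[0,0,0.003,0],[0,0,0.003,0]]}}

```text
time_s: 17.27
ee_pos: [0.6121, 0.145, 0.0773]
ee_rot: [-3.142, 0.0, -2.706]
ft_force: [-0.3, 0.1, -3.5]
gripper_width: 0.0548
grasp_force: 32.9
```

Call:
{"fn": "carry_out", "kwargs": {"plan": [[0,0,0.0015,0],[0,0,0.003,0],[0,0,0.003,0]]}}

```text
time_s: 17.65
ee_pos: [0.6118, 0.145, 0.0739]
ee_rot: [3.141, -0.0, -2.706]
ft_force: [0.5, 0.0, -2.6]
gripper_width: 0.055
grasp_force: 32.9
```

Call:
{"fn": "carry_out", "kwargs": {"plan": [[0,0,0.0015,0],[0,0,0.003,0],[0,0,0.003,0]]}}

```text
time_s: 18.02
ee_pos: [0.6119, 0.145, 0.0709]
ee_rot: [3.141, -0.0, -2.706]
ft_force: [0.0, -0.0, -2.1]
gripper_width: 0.0547
grasp_force: 32.9
```

Call:
{"fn": "carry_out", "kwargs": {"plan": [[0,0,0.0012,0],[0,0,0.0025,0],[0,0,0.0025,0]]}}

```text
time_s: 18.4
ee_pos: [0.6125, 0.1451, 0.0694]
ee_rot: [-3.141, 0.001, -2.706]
ft_force: [-0.8, -0.3, 2.5]
gripper_width: 0.0548
grasp_force: 33.3
```

Call:
{"fn": "carry_out", "kwargs": {"plan": [[0,0,0.0006,0.16],[0,0,0.0012,0.32],[0,0,0.0018,0.48],[0,0,0.0024,0.64]]}}

```text
time_s: 18.9
ee_pos: [0.6128, 0.1445, 0.0672]
ee_rot: [-3.141, 0.002, 2.932]
ft_force: [-0.3, -1.2, 2.2]
gripper_width: 0.0547
grasp_force: 33.3
```

```bash
python3 -c "
from plan import *; s=show(); print(s['tau'])"
```

```text
t 18.9 pos [0.6128, 0.1445, 0.0672] yaw [-3.141, 0.002, 2.9317] q [0.114, 0.2123, 1.7254, -0.0013, 1.2021, -1.2465] F [-0.3, -1.2, 2.2] M [-0.29, 0.07, -0.02] w 0.0547 g 33.3
[  0.68171907 -41.18958235 -32.21475363   0.35674419  -0.14411994
  -1.01843331]
```

Call:
{"fn": "carry_out", "kwargs": {"plan": [[0,0,0.0006,0.16],[0,0,0.0012,0.32]]}}

```text
time_s: 19.15
ee_pos: [0.6128, 0.1445, 0.066]
ee_rot: [3.142, 0.002, 2.612]
ft_force: [0.2, -0.8, 2.6]
gripper_width: 0.0548
grasp_force: 33.3
```

```bash
python3 -c "
from plan import *; s=show(); print(s['tau'][5])"
```

```text
t 19.15 pos [0.6128, 0.1445, 0.066] yaw [3.1415, 0.0021, 2.6118] q [0.114, 0.2138, 1.7259, -0.0013, 1.2002, -0.9265] F [0.2, -0.8, 2.6] M [-0.22, 0.08, 0.02] w 0.0548 g 33.3
-1.007261909544468
```

Call:
{"fn": "carry_out", "kwargs": {"plan": [[0,0,0.0006,0.16],[0,0,0.0012,0.32]]}}

```text
time_s: 19.4
ee_pos: [0.6133, 0.1449, 0.0658]
ee_rot: [3.14, 0.002, 2.292]
ft_force: [-1.2, -0.0, 7.5]
gripper_width: 0.0547
grasp_force: 33.6
```

```bash
python3 -c "
from plan import *; s=show(); print(s['tau'][5])"
```

```text
t 19.4 pos [0.6133, 0.1449, 0.0658] yaw [3.1397, 0.0019, 2.2917] q [0.1142, 0.2146, 1.7255, -0.0006, 1.1989, -0.6065] F [-1.2, -0.0, 7.5] M [-0.24, 0.35, 0.09] w 0.0547 g 33.6
-0.9947069361805916
```

Call:
{"fn": "carry_out", "kwargs": {"plan": [[0,0,0,0.12],[0,0,0,0.24]]}}

```text
time_s: 19.65
ee_pos: [0.6132, 0.145, 0.0657]
ee_rot: [3.139, 0.001, 2.053]
ft_force: [-2.1, -0.0, 5.4]
gripper_width: 0.0548
grasp_force: 33.5
```

```bash
python3 -c "
from plan import *; s=show(); print(s['tau'][5])"
```

```text
t 19.65 pos [0.6132, 0.145, 0.0657] yaw [3.1394, 0.0012, 2.0531] q [0.1143, 0.2145, 1.7256, -0.0004, 1.199, -0.3679] F [-2.1, -0.0, 5.4] M [-0.12, 0.35, 0.07] w 0.0548 g 33.5
-0.7011890038847923
```

Call:
{"fn": "carry_out", "kwargs": {"plan": [[0,0,0,0.12]]}}

```text
time_s: 19.77
ee_pos: [0.613, 0.1452, 0.0657]
ee_rot: [3.14, 0.001, 1.933]
ft_force: [-2.0, 1.0, 6.1]
gripper_width: 0.0551
grasp_force: 33.6
```

```bash
python3 -c "
from plan import *; s=show(); print(s['tau'][5])"
```

```text
t 19.77 pos [0.613, 0.1452, 0.0657] yaw [3.1395, 0.0005, 1.9334] q [0.1145, 0.2145, 1.7256, -0.0, 1.1994, -0.2481] F [-2.0, 1.0, 6.1] M [0.0, 0.44, 0.24] w 0.0551 g 33.6
-0.555944200605154
```

Call:
{"fn": "carry_out", "kwargs": {"plan": [[0,0,0,0.12]]}}

```text
time_s: 19.9
ee_pos: [0.6128, 0.1454, 0.0657]
ee_rot: [3.14, 0.0, 1.814]
ft_force: [-2.9, 1.6, 7.5]
gripper_width: 0.0548
grasp_force: 33.6
```

```bash
python3 -c "
from plan import *; s=show(); print(s['tau'][5])"
```

```text
t 19.9 pos [0.6128, 0.1454, 0.0657] yaw [3.1399, 0.0001, 1.8144] q [0.1147, 0.2144, 1.7257, 0.0002, 1.1998, -0.129] F [-2.9, 1.6, 7.5] M [0.16, 0.54, 0.69] w 0.0548 g 33.6
-0.1296753343194723
```

The second cap stopped sinking with its top about 21.6 mm above the rim, so it is the proud one. I'll unscrew it with the same grip.

Call:
{"fn": "carry_out", "kwargs": {"plan": [[0,0,0,-0.17],[0,0,0,-0.34],[0,0,0,-0.51],[0,0,-0.0006,-0.68],[0,0,-0.0013,-0.85]], "gripper": 0, "newtons": 60}}

```text
time_s: 20.52
ee_pos: [0.6124, 0.1454, 0.0662]
ee_rot: [3.141, 0.0, 2.672]
ft_force: [-2.0, 1.3, 3.7]
gripper_width: 0.0541
grasp_force: 62.4
```

Call:
{"fn": "carry_out", "kwargs": {"plan": [[0,0,-0.0006,-0.17],[0,0,-0.0013,-0.34],[0,0,-0.002,-0.51],[0,0,-0.0026,-0.68],[0,0,-0.0032,-0.85]]}}

```text
time_s: 21.15
ee_pos: [0.6123, 0.145, 0.0693]
ee_rot: [-3.141, 0.0, -2.761]
ft_force: [-1.8, -0.3, 4.2]
gripper_width: 0.0541
grasp_force: 62.4
```

Call:
{"fn": "carry_out", "kwargs": {"plan": [[0,0,-0.0006,-0.17],[0,0,-0.0013,-0.34],[0,0,-0.002,-0.45]]}}

```text
time_s: 21.52
ee_pos: [0.6123, 0.1447, 0.0711]
ee_rot: [-3.141, -0.0, -2.313]
ft_force: [-0.9, -0.8, 2.5]
gripper_width: 0.0537
grasp_force: 62.5
```

```bash
python3 -c "
from plan import *; s=show()"
```

```text
t 21.52 pos [0.6123, 0.1447, 0.0711] yaw [-3.1408, -0.0, -2.3126] q [0.1142, 0.2072, 1.7241, -0.0007, 1.2098, -2.2854] F [-0.9, -0.8, 2.5] M [-0.31, 0.23, -0.18] w 0.0537 g 62.5
```

Free to lift; I'll go up in small steps while checking the force.

Call:
{"fn": "carry_out", "kwargs": {"plan": [[0,0,-0.002,0],[0,0,-0.004,0],[0,0,-0.006,0]]}}

```text
time_s: 21.9
ee_pos: [0.6116, 0.145, 0.0758]
ee_rot: [3.141, -0.001, -2.317]
ft_force: [-0.1, 0.6, -2.4]
gripper_width: 0.0539
grasp_force: 63.4
```

```bash
python3 -c "
from plan import *; s=show(); y=s['ee_rot'][2]
plan([(.612,.145,.125,y),(.52,-.10,.125,y+1.6-0.86-1.5),(.469,-.295,.125,-1.57-1.5)])"
```

```text
t 21.9 pos [0.6116, 0.145, 0.0758] yaw [3.1409, -0.0006, -2.3172] q [0.1144, 0.2009, 1.7226, 0.0001, 1.219, -2.2808] F [-0.1, 0.6, -2.4] M [0.04, -0.03, -0.04] w 0.0539 g 63.4
-> (0.612, 0.145, 0.125, np.float64(-2.317234137985186)) rows 1
   call rows 1 [np.float64(-0.0003), np.float64(-0.0003), np.float64(-0.0492), np.float64(-0.0)]
-> (0.52, -0.1, 0.125, np.float64(-3.0772341379851857)) rows 5
   call rows 5 [np.float64(0.2423), np.float64(-0.0988), np.float64(-0.0), np.float64(0.76)]
-> (0.469, -0.295, 0.125, -3.0700000000000003) rows 4
   call rows 4 [np.float64(0.0634), np.float64(-0.1913), np.float64(-0.0), np.float64(-0.0072)]
```

Call:
{"fn": "carry_out", "kwargs": {"plan": [[0,0,-0.025,0],[0,0,-0.055,0],[0,0,-0.065,0]]}}

```text
time_s: 22.28
ee_pos: [0.6132, 0.1452, 0.1436]
ee_rot: [-3.139, 0.003, -2.317]
ft_force: [-0.4, 1.2, -2.2]
gripper_width: 0.054
grasp_force: 63.7
```

Call:
{"fn": "carry_out", "kwargs": {"plan": [[0.035,-0.014,0,0.1],[0.085,-0.035,0,0.26],[0.14,-0.057,0,0.42],[0.19,-0.078,0,0.58],[0.242,-0.099,0,0.75]]}}

```text
time_s: 22.9
ee_pos: [0.5192, -0.1013, 0.1404]
ee_rot: [3.141, -0.001, -3.072]
ft_force: [0.9, -1.1, -2.6]
gripper_width: 0.0538
grasp_force: 63.7
```

Call:
{"fn": "carry_out", "kwargs": {"plan": [[0.017,-0.051,0,0],[0.033,-0.1,0,0],[0.048,-0.145,0,0],[0.059,-0.178,0,0],[0.063,-0.191,0,0]]}}

```text
time_s: 23.52
ee_pos: [0.4711, -0.2964, 0.1404]
ee_rot: [3.141, -0.001, -3.069]
ft_force: [0.6, 0.1, -2.6]
gripper_width: 0.0541
grasp_force: 63.8
```

Call:
{"fn": "carry_out", "kwargs": {"plan": [[0,0,0,0],[0,0,0,0]]}}

```text
time_s: 23.78
ee_pos: [0.4722, -0.2939, 0.1409]
ee_rot: [3.141, -0.0, -3.065]
ft_force: [0.8, -0.1, -2.0]
gripper_width: 0.054
grasp_force: 63.8
```

Run:
```python
from plan import *; from h import *
from cell import viewer
s=show()
for n in("wrist","side"):
    c=viewer.read_camera(n); np.savez(n[0]+"5.npz",**{k:np.array(v) for k,v in c.items()})
cw=dict(np.load("w5.npz"))["frame"];cs=dict(np.load("s5.npz"))["frame"]
cv2.imwrite("pics/w5.png",np.hstack([cv2.resize(cw,(400,300)),cv2.resize(cs[110:260,160:360],(400,300))])[...,::-1])
t=dict(np.load("top.npz")); P=[[180+a/3.3333,130+b/3.3333] for a,b in[(562,220),(745,206),(763,385),(580,403)]]
q=plane(t,P,.028); print(q.round(4).tolist(),q.mean(0)); plan([(*q.mean(0)[:2],.0115,s["ee_rot"][2])])
```

```text
t 23.77 pos [0.4722, -0.2939, 0.1409] yaw [3.1405, -0.0003, -3.0654] q [-0.6908, -0.0368, 1.8578, 0.0006, 1.3215, -2.338] F [0.8, -0.1, -2.0] M [-0.02, -0.01, -0.01] w 0.054 g 63.8
[[0.538, -0.2099, 0.028], [0.5477, -0.3601, 0.028], [0.404, -0.3715, 0.028], [0.3929, -0.2216, 0.028]] [ 0.47063923 -0.2907612   0.028     ]
-> (np.float64(0.47063922660924257), np.float64(-0.29076119561351843), 0.0115, np.float64(-3.0653667990247735)) rows 3
   call rows 3 [np.float64(0.0015), np.float64(0.0033), np.float64(0.1296), np.float64(0.0005)]
```

View pics/w5.png

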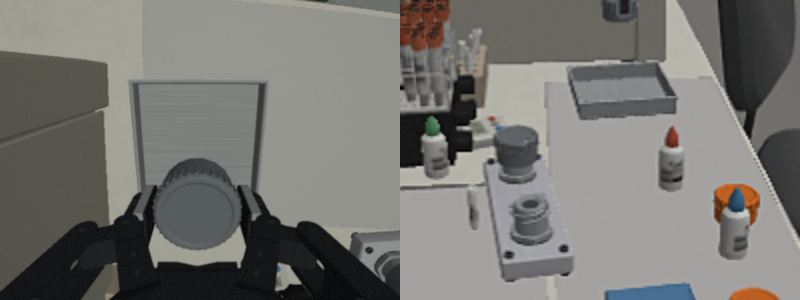

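The held cap is lined up over the tray in the left half. In the side view the good cap is seated on the right neck and the left neck is empty, with the droppers and vial standing. Lowering now.

Call:
{"fn": "carry_out", "kwargs": {"plan": [[0.001,0.003,0.03,0],[0.001,0.003,0.07,0],[0.001,0.003,0.1,0],[0.001,0.003,0.118,0],[0.001,0.003,0.121,0]]}}

```text
time_s: 24.5
ee_pos: [0.4705, -0.2913, 0.0192]
ee_rot: [3.14, -0.002, -3.066]
ft_force: [0.6, -0.7, -1.3]
gripper_width: 0.0541
grasp_force: 63.9
```

Call:
{"fn": "carry_out", "kwargs": {"plan": [[0,0,0.002,0],[0,0,0.004,0],[0,0,0.006,0],[0,0,0.0075,0],[0,0,0.0075,0]]}}

```text
time_s: 25.12
ee_pos: [0.4708, -0.2922, 0.0127]
ee_rot: [3.141, -0.0, -3.066]
ft_force: [0.0, -0.5, -2.6]
gripper_width: 0.0543
grasp_force: 63.9
```

Call:
{"fn": "carry_out", "kwargs": {"plan": [[0,0,0.0012,0],[0,0,0.0025,0],[0,0,0.0025,0]]}}

```text
time_s: 25.5
ee_pos: [0.4711, -0.2924, 0.0115]
ee_rot: [3.141, -0.0, -3.066]
ft_force: [-2.4, 2.7, 5.3]
gripper_width: 0.054
grasp_force: 64.7
```

Contact with the floor. I'll release, rise and look.

Call:
{"fn": "carry_out", "kwargs": {"plan": [[0,0,0,0],[0,0,0,0],[0,0,0,0],[0,0,0,0]], "gripper": 1}}

```text
time_s: 26.0
ee_pos: [0.4709, -0.2923, 0.0103]
ee_rot: [-3.142, 0.0, -3.066]
ft_force: [-0.1, -0.4, -0.0]
gripper_width: 0.0852
grasp_force: 0.0
```

Call:
{"fn": "carry_out", "kwargs": {"plan": [[0,0,-0.02,0],[0,0,-0.06,0],[0,0,-0.11,0],[0,0,-0.16,0],[0,0,-0.2,0]]}}

```text
time_s: 26.62
ee_pos: [0.4714, -0.2926, 0.2147]
ee_rot: [-3.139, 0.003, -3.066]
ft_force: [-0.2, -0.6, -0.5]
gripper_width: 0.0852
grasp_force: 0.0
```

Run:
```python
from plan import *; from h import *
from cell import viewer
s=show()
w=viewer.read_camera("wrist");sd=viewer.read_camera("side");tp=viewer.read_camera("top")
up=lambda f,a:cv2.resize(f,a,interpolation=cv2.INTER_CUBIC)
cv2.imwrite("pics/fin.png",np.vstack([np.hstack([up(w["frame"],(400,300)),up(sd["frame"][110:260,160:360],(400,300))]),up(tp["frame"][130:270,170:410],(800,300))])[...,::-1])
f=tp["frame"].astype(int)
for nm,m,(x0,y0,x1,y1) in[("blue",f[...,2]-f[...,0]>30,(190,240,230,275)),("red",f[...,0]-f[...,2]>30,(255,225,285,250))]:
    M=np.zeros(m.shape,bool);M[y0:y1,x0:x1]=m[y0:y1,x0:x1]; print(nm,[b[1] for b in blobs(M,4)])
# good-cap top height from side view: predicted pixel of top centre for home
print("side home top pred",proj(sd,[[.6284,.0062,.0875],[.6284,.0062,.0915]]).tolist())
```

```text
t 26.62 pos [0.4714, -0.2926, 0.2147] yaw [-3.1387, 0.0031, -3.0664] q [-0.6897, -0.1069, 1.7973, 0.0, 1.4469, -2.3358] F [-0.2, -0.6, -0.5] M [-0.02, -0.04, -0.02] w 0.0852 g 0.0
blue [[207.33, 257.92]]
red [[270.91, 238.09]]
side home top pred [[217.8637949823717, 176.48725847147801], [217.78128593526796, 175.02273376722243]]
```

View pics/fin.png

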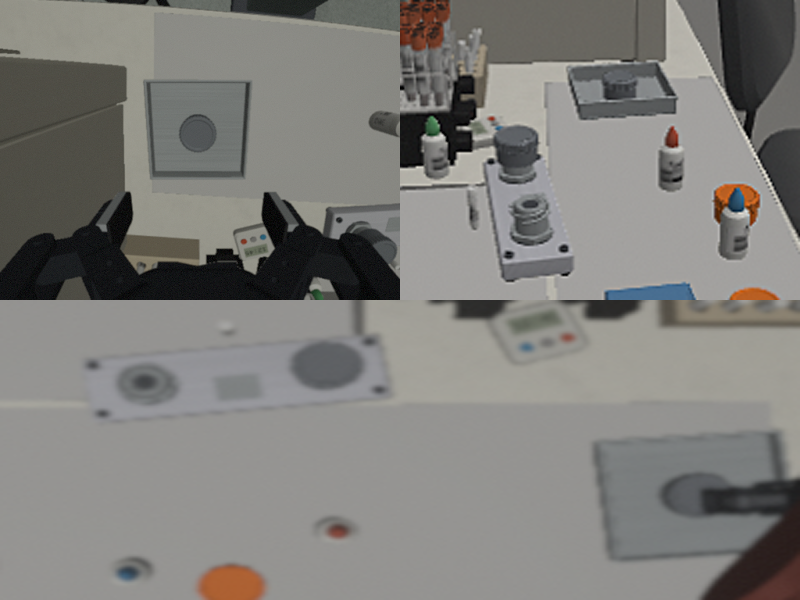

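The cap lies flat in the middle of the tray, at (197,133) in the wrist panel. The good cap is seated on the right neck, at (516,145) in the side panel. The droppers and vial haven't moved, and the gripper is clear of everything.

```bash
python3 -c "
from cell import ticket; print(ticket.close_job())"
```

```text
the job is handed in; nothing more can be done
None
```

I handed the job in at about 27 s: the good cap is fully home on the right neck (a last turn briefly read about 2.1 N m, over the 0.4 N m you called plenty), the proud cap lies mouth down in the reject tray, and the droppers and vial were not touched.

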